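# Pair the drained denture flask halves and close the flasks

### The arm

A 6-joint arm with a two-finger parallel gripper is mounted at the origin on a cart in front of the work surface, level with it; the furniture and walls round the work are solid. World frame = base frame: x ahead of the robot, y to its left, z up, the work surface at z = 0. Lengths are in m, angles in rad, forces in N, time in s.
With the tool pointing down it reaches from about 0.3 to 0.775 m from the base axis. Payload 14.6 kg.
Tool frame: the origin (TCP) lies midway between the tips of the shut fingers; the grasp point (between the pads) lies 19 mm behind it (ctrl.pinch_z is the z of the grasp point in the tool frame, in m); z points along the fingers, y is the line along which they close (so a half turn about z gives the same grasp; the last joint's range is limited). The gripper opens to 94 mm and grips with 3 to 60 N. Pads are 16 mm wide; open, the fingers measure 119 mm over their backs; the gripper's body (75 mm by 177 mm) begins 78 mm behind the grasp point.
Start: joints at [1.246, 0.3, 1.521, -0, 1.321, -0.067], TCP at [0.14, 0.532, 0.205] pointing down, gripper open.
Joint ranges: [-3.03, 3.03], [-0.79, 2.21], [0.23, 2.52], [-1.04, 4.18], [0, 3.07], [-2.55, 2.55]. Speed limits (rad/s): [2.22, 2.22, 2.57, 3.14, 3.14, 3.14].

### API

Orientations are given as [roll, pitch, yaw] about the fixed x, y, z axes, in that order (R = Rz(yaw) Ry(pitch) Rx(roll)).
In Python, from station import ctrl, camera, ticket gives the robot as it stands. The module is installed in compiled form; this text tells all that it offers.
- The arm moves only by the shell command python3 -m inch 'ROWS' [FORCE]. ROWS is text: rows parted by semicolons, each of 7 numbers parted by spaces: the opening, from -1 (shut) to 1 (fully open), then the shift along the tool's x, y, z in units of 0.03 m (1.0 is 0.03 m), then the turn, a rotation vector about the tool's x, y, z in units of 10 degrees (1.0 is 10 degrees). In form: grip dx dy dz rx ry rz; .... A call has 1 to 10 rows; each row shifts and turns the commanded pose from where the row before left it, along the tool's axes as they then stand; what a row does not reach is not made up. A row lasts 1/8 s, in which the tool goes at most 62.5 mm and 10.7 degrees, less where a joint would pass 70% of its speed; a pose out of reach is approached as far as the arm can. A call with a number of a shift or a turn outside -1 to 1 is refused whole. A call with a gripper value outside its range is refused whole. The fingers move at their own pace and stop on an object; FORCE is the grip in N (left out, the last holds). Time passes only in rows, so rows that do not move let the fingers close. It gives the time, the measured TCP pose, the force, the opening and the grip force at its end, in the units of the state.
- ctrl.get_obs(): the state, without advancing time (a new reading comes with each control period).
- camera(name): name is "scene" or "top"; returns a dict with "img" (480x640x3 uint8, blue, green, red), "range_z" (480x640 float32, m along the optical axis (not along the pixel's ray), 0 where there is no reading), "intrinsics" (3x3 intrinsics, pixels), "k1" (the pictures are not rectified: a ray, as slopes to the right and down, at radius r is drawn at 1 + k1 r^2 times it, then the intrinsics apply), "view" (4x4, takes a point from world to camera coordinates). Camera axes: x right, y down, z forward; pixel columns grow to the right and rows downward; lengths in m; the calibration is good to about 2 mm. A picture is of the moment at which its call begins.
- ticket.hand_in(): hands the job in; it is judged then, once.
The state is a dict: "time_s": time; "qpos": joint angles; "joint_vel": joint speeds; "tau": joint torques, N m; "ee_pos": TCP position; "eef_rot": TCP orientation; "force": force on the tool from outside, world axes, zero at the start; "moment": the same for the moment, N m; "grip_width": finger opening in m; "grip_force": force on a finger pad.
Only numpy, scipy, OpenCV 4.12 (cv2) and the standard library are available. Lean on these libraries where they do the work, as an engineer would, in place of code of your own. Each camera call takes 0.05 s, during which the arm holds its last target. There are 200 camera calls.

### The job

The two upper halves of the denture flasks have drained on the sloping rack: close both flasks by putting each upper half on the lower half it belongs to, open side down and heel to heel, so that its grooves run over the guide tongues and it sits fully home. The stone inside chips easily, so set them down gently, leave the lower halves standing on the worktop, and do not disturb the bottle, dish, brush and spatula standing by.

Things in the scene. Friction and masses are not known exactly. Their poses are not given: they have to be found in the camera images.
- drain_rack: Fixed steel draining rack, 150 x 336 mm, 90 mm high, on a drip tray 10 mm high. Round bars form a slope of 35 degrees that falls to the front (-x of the rack); a stop bar at its foot holds the heels of the two upper halves, which lie side by side 150 mm apart. Origin: centre of the tray's underside; +x to the high rear side, z up.
- round_upper: Bronze upper half of the larger, round-nosed (D-shaped) flask: 77 long, 66 wide, 34 high, 0.4 kg, hollow below. On the rack its z leans 35 deg, heel lowest. Origin: mating face (underside), mid-width, 30 from the heel wall; +x to nose (47 ahead), +z out of the top. Flat parallel sides, x -30 to 14: grasp across them. Ribs, 22 high, 6 proud, flank a groove: 24 wide at heel, 14 at nose. Sizes in mm.
- square_upper: Bronze upper half of the smaller, square-nosed flask: 58 long, 52 wide, 34 high, 0.28 kg, hollow below. On the rack its z leans 35 deg, heel lowest. Origin: mating face (underside), mid-width, 30 from the heel wall; +x to nose (28 ahead), +z out of the top. Flat parallel sides, x -30 to 14: grasp across them. Ribs, 22 high, 6 proud, flank a groove: 24 wide at heel, 14 at nose. Sizes in mm.
- round_lower: Bronze lower half of the larger, round-nosed (D-shaped) flask, 77 x 66, 0.55 kg, loose; white stone in it with a 4.5 horseshoe ridge. Origin: underside, mid-width, 30 from the heel wall; +x to nose (47 ahead), z up. Rim at z 36. Guide tongues rise 12 over the rim outside the wall with 2 play: 20 wide at heel, 10 at nose. Closed: upper's origin at z 36 over this one, axes agreeing. Sizes in mm.
- square_lower: Bronze lower half of the smaller, square-nosed flask, 58 x 52, 0.4 kg, loose; white stone in it with a 4.5 horseshoe ridge. Origin: underside, mid-width, 30 from the heel wall; +x to nose (28 ahead), z up. Rim at z 36. Guide tongues rise 12 over the rim outside the wall with 2 play: 20 wide at heel, 10 at nose. Closed: upper's origin at z 36 over this one, axes agreeing. Sizes in mm.
- liquid_bottle: Bystander: white bottle with a red cap, 64 mm across, 175 mm high, behind the lower halves. Origin: centre of its underside.
- dappen_dish: Bystander: small white glass dish, 39 mm across, 26 mm high, behind the lower halves. Origin: centre of its underside.
- wax_brush: Bystander: fine brush lying flat, 179 mm long, 8 mm thick, behind the lower halves. Origin: under its middle; it lies along its y axis.
- wax_spatula: Bystander: black-handled double-ended spatula lying flat, 198 mm long, 10 mm thick, in front of the rack. Origin: under its middle; it lies along its y axis.
- round_upper_nose (a point): Middle of the nose of round_upper, at its mating face, 47 mm ahead of its origin along +x.
- square_upper_nose (a point): Middle of the nose of square_upper, at its mating face, 28 mm ahead of its origin along +x.
Not all that is in view belongs to the job. What is shaped like the square_upper but pink is not meant.

How it is judged:
At the end, for the whole second after the job is handed in: Each upper half sits on the lower half of its own shape, heel to heel: level within 0.06 rad, within 4 mm of true in both horizontal directions and 0.1 rad in turn, its mating face no more than 2.5 mm above the rim; both lower halves stand upright on the worktop; all at rest and released (x of round_upper in the frame of round_lower between -0.004 and 0.004 m and y of round_upper in the frame of round_lower between -0.004 and 0.004 m and z of round_upper in the frame of round_lower between 0.033 and 0.0385 m and angle between the x axis of round_upper and the x axis of round_lower, either way round below 0.1 rad and angle between each of round_upper, round_lower, square_upper, square_lower's own z axis and vertical below 0.06 rad and linear speed of each of round_upper, square_upper below 0.02 m/s and height (world z) of each of round_lower, square_lower below 0.004 m and x of square_upper in the frame of square_lower between -0.004 and 0.004 m and y of square_upper in the frame of square_lower between -0.004 and 0.004 m and z of square_upper in the frame of square_lower between 0.033 and 0.0385 m and angle between the x axis of square_upper and the x axis of square_lower, either way round below 0.1 rad and x of round_upper_nose in the frame of round_lower above 0.02 m and x of square_upper_nose in the frame of square_lower above 0.02 m); the robot touches nothing.
It fails at once if an upper half drops or is knocked onto its lower half (it moves at over 0.3 m/s within the last 25 mm above its seat) ((distance between round_upper and round_lower below 0.061 m and linear speed of round_upper above 0.3 m/s) or (distance between square_upper and square_lower below 0.061 m and linear speed of square_upper above 0.3 m/s)).
It fails at once if the bottle, dish, brush or spatula is moved by over 30 mm (distance of any of liquid_bottle, dappen_dish, wax_brush, wax_spatula from where it was at the start of the episode above 0.03 m).
It fails at once if the bottle is knocked over (angle between liquid_bottle's own z axis and vertical above 0.5 rad).
It also fails if it takes over 59 s, if anything falls off the work surface, if the arm or the gripper's body presses on something with over 40 N, if the wrist force passes 120 N, or if a joint passes its speed limit or range.

## Working session

There is one attempt and no reset: what is moved stays moved. The work goes in short steps, Python scripts to look and compute and a shell command to move; the robot and the scene stay as the last step left them, time stands still between calls to the robot, and variables do not carry over. Pictures are saved under pics/ and viewed, at most 10 in all, crops included, and the job is handed in when it is done.

```bash
mkdir -p pics; cat > h.py <<'E'
import numpy as np, cv2
from scipy.spatial.transform import Rotation as R
from station import ctrl, camera, ticket
def snap(n):
    c=camera(n); np.savez('last_'+n+'.npz',**c); return c
def load(n): return dict(np.load('last_'+n+'.npz'))
def cloud(c):
    K=c['intrinsics']; z=c['range_z']
    u,v=np.meshgrid(np.arange(640.),np.arange(480.))
    p=cv2.undistortPoints(np.stack([u,v],-1).reshape(-1,1,2),K,np.array([float(c['k1']),0,0,0])).reshape(480,640,2)
    P=np.concatenate([p*z[...,None],z[...,None]],-1)
    V=c['view']; return (P-V[:3,3])@V[:3,:3]
E
python3 - <<'E'
from h import *
for n in('scene','top'):
    c=snap(n); cv2.imwrite(f'pics/{n}0.png',c['img']); print(n,c['k1'],c['intrinsics'][0],np.round(c['view'],3).tolist())
o=ctrl.get_obs();print(o,ctrl.pinch_z)
E
```

```text
scene 0.0011332993444109775 [587.86173299   0.         324.2637933 ] [[0.872, -0.489, -0.008, -0.439], [-0.219, -0.375, -0.901, 0.253], [0.437, 0.788, -0.434, 1.167], [0.0, 0.0, 0.0, 1.0]]
top -0.06263436610989531 [472.44566088   0.         317.20356502] [[0.005, -1.0, 0.005, 0.107], [-0.974, -0.006, -0.226, 0.586], [0.226, -0.003, -0.974, 1.19], [0.0, 0.0, 0.0, 1.0]]
{'time_s': 0.1, 'qpos': array([ 1.24639951e+00,  3.00416728e-01,  1.52151844e+00, -5.05206270e-06,
        1.32071006e+00, -6.65746838e-02]), 'joint_vel': array([-0.00025207, -0.00205313, -0.00110478, -0.00077114, -0.00219819,
       -0.00109714]), 'tau': array([ 1.49203202e-03, -5.32650518e+01, -3.53277290e+01,  7.09851924e-02,
        2.36029259e-02, -2.73149175e-05]), 'ee_pos': array([0.14015079, 0.53159683, 0.20494265]), 'eef_rot': array([-3.14054209e+00, -6.51403143e-05,  2.88377174e+00]), 'force': array([ 0.16635447,  0.17032372, -0.04136804]), 'moment': array([ 0.01968504,  0.03831261, -0.0301539 ]), 'grip_force': 0.0, 'grip_width': 0.09413345513345729} -0.0188
```

View pics/scene0.png

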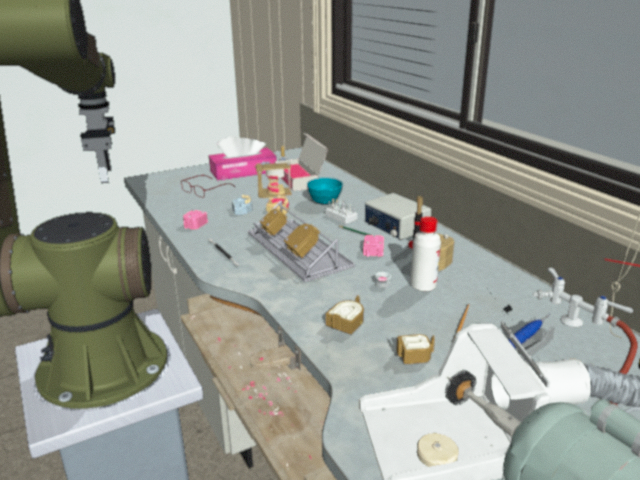

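View pics/top0.png

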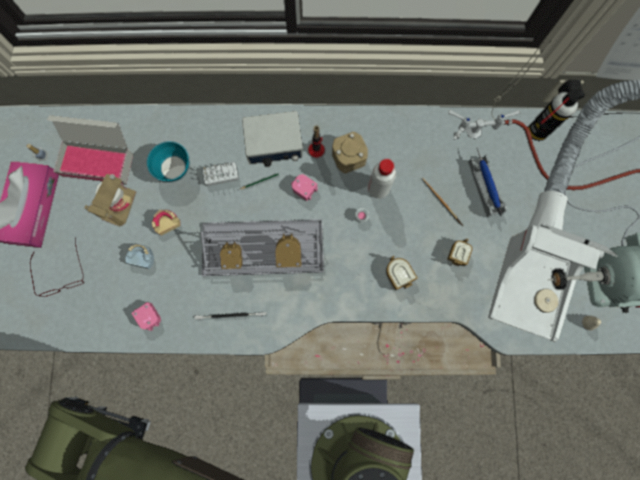

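The scene shows the rack with the square upper (top ≈231,256) and the round upper (≈288,252). The round lower is at ≈(400,273) and the square lower at ≈(460,252). I'll measure these with the point cloud and enlarged crops.

```bash
python3 - <<'E'
from h import *
t=load('top');s=load('scene')
a=cv2.resize(t['img'][225:305,370:490],None,fx=5,fy=5,interpolation=3)
b=cv2.resize(t['img'][210:290,195:335],None,fx=4,fy=4,interpolation=3)
d=cv2.resize(s['img'][290:370,315:445],None,fx=5,fy=5,interpolation=3)
W=650
can=np.zeros((400+0,W,3),np.uint8)
can[:400,:600]=a
cv2.imwrite('pics/a.png',np.vstack([can[:, :600], np.zeros((0,600,3),np.uint8)]))
cv2.imwrite('pics/b.png',b)
P=cloud(t);Q=cloud(s)
for nm,C in(('top',P),('scene',Q)):
  f=C.reshape(-1,3)
  for n,(x,y) in {'rl':P[273,400,:2],'sl':P[252,460,:2]}.items():
    m=np.hypot(f[:,0]-x,f[:,1]-y)<.06
    g=f[m]; print(nm,n,x,y,'table z',np.median(g[g[:,2]<.015,2]), 'hist',np.histogram(g[:,2],np.arange(-.01,.07,.004))[0])
for r,c in[(248,262),(252,288),(256,231),(238,290),(265,290)]: print(r,c,P[r,c].round(4))
E
```

```text
top rl 0.49218010189047867 -0.11344436009809887 table z -0.0003278638359773536 hist [ 13 201 407 137  13  12   5  11   9  26 159 301 126  31   8   1   0   0
   0]
top sl 0.5502131618196624 -0.2796353343014392 table z -0.00038306820223555477 hist [ 12 235 472 161  15  12  15  13   8  19  86 216 101  21   9   2   0   0
   0]
scene rl 0.49218010189047867 -0.11344436009809887 table z -0.00029412685588858334 hist [  1 124 439  39  45  56  58  53  66  62 134 358 114  23  10   0   0   0
   0]
scene sl 0.5502131618196624 -0.2796353343014392 table z -0.0004081742898466501 hist [  0 164 733  48  53  54  57  66  58  72 123 308 106  22  11   0   0   0
   0]
248 262 [ 0.5655  0.264  -0.0013]
252 288 [0.5376 0.186  0.0858]
256 231 [0.5271 0.3349 0.0799]
238 290 [0.5723 0.1808 0.0973]
265 290 [0.5073 0.1814 0.0627]
```

View pics/a.png

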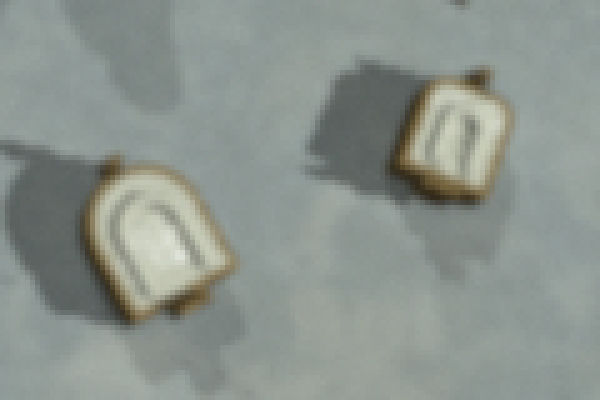

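View pics/b.png

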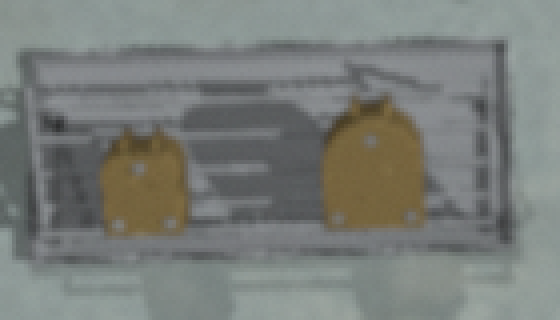

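Crop a: the round lower's heel corners are at about (135,318) and (235,265), so yaw ≈ +28°. The square lower's are at (400,165) and (487,198), so yaw ≈ -21°. Crop b shows both uppers nose-up toward the rear. Next I fit silhouettes of the known shapes in both cameras.

```bash
cat > fit.py <<'E'
from h import *
from scipy.optimize import minimize
from scipy.spatial import ConvexHull
def outline(sh):
    a=np.linspace(-np.pi/2,np.pi/2,25)
    if sh=='r': arc=np.c_[14+33*np.cos(a),33*np.sin(a)]; w=33
    else:
        w=26;b=a[a<=0];c=a[a>=0]; r=6 # small corner radius
        arc=np.r_[np.c_[22+r*np.cos(b),-20+r*np.sin(b)],np.c_[22+r*np.cos(c),20+r*np.sin(c)]]
    return np.r_[[[-30,-w]],arc,[[-30,w]]]/1e3
def ex(o,z0,z1): return np.r_[np.c_[o,np.full(len(o),z0)],np.c_[o,np.full(len(o),z1)]]
def box(x0,x1,y0,y1,z0,z1): return ex(np.array([[x0,y0],[x1,y0],[x1,y1],[x0,y1]])/1e3,z0/1e3,z1/1e3)
def parts(sh,up):
    n=47 if sh=='r' else 28; o=outline(sh)
    if not up: return [ex(o,.008,.036),box(-36,-30,-10,10,8,48),box(n,n+6,-5,5,8,48)]
    P=[ex(o,0,.034)]
    for s in(-1,1):
        P+= [box(-36,-30,*sorted((s*12,s*17)),0,22),box(n-2,n+6,*sorted((s*7,s*12)),0,22)]
    return P
def proj(c,p):
    V=c['view'];q=p@V[:3,:3].T+V[:3,3]
    rv=cv2.Rodrigues(V[:3,:3])[0]
    return cv2.projectPoints(p,rv,V[:3,3],c['intrinsics'],np.array([float(c['k1']),0,0,0]))[0].reshape(-1,2)
S=4
def render(c,ps,Rm,t,win):
    u0,v0,w,h=win; m=np.zeros((h*S,w*S),np.uint8)
    for p in ps:
        q=proj(c,p@Rm.T+t); q=q[ConvexHull(q).vertices]
        cv2.fillPoly(m,[np.round(((q-[u0,v0]+.5)*S-.5)*16).astype(np.int32)],255,shift=4)
    return cv2.resize(m,(w,h),interpolation=cv2.INTER_AREA)/255.
def bronze(img):
    h=cv2.cvtColor(img,cv2.COLOR_BGR2HSV).astype(int)
    return (h[...,0]>8)&(h[...,0]<28)&(h[...,1]>85)
def fit(c2,sh,up,x0,rot,mask,dof):
    ps=parts(sh,up); data=[]
    for c in c2:
        q=proj(c,np.array([x0[:3]]))[0]
        u0,v0=(q-40).astype(int); win=(u0,v0,80,80)
        M=mask(c)[v0:v0+80,u0:u0+80].astype(np.uint8)
        n,l,st,_=cv2.connectedComponentsWithStats(M,connectivity=4)
        k=1+np.argmax(st[1:,4]); data.append((c,win,(l==k).astype(float)))
    def cost(d):
        x=np.array(x0,float); x[dof]+=d*np.array([.004,.004,.004,.07])[dof]
        Rm=rot(x[3]); return sum(np.abs(render(c,ps,Rm,x[:3],w)-M).sum()/M.sum() for c,w,M in data)
    best=None
    d=np.zeros(len(dof))
    for k in range(4):
        sx=np.vstack([d]+[d+e for e in np.eye(len(d))*(2/(1+k))])
        r=minimize(cost,d,method='Nelder-Mead',options=dict(initial_simplex=sx,maxiter=300,xatol=.01,fatol=1e-4)); d=r.x
    x=np.array(x0,float); x[dof]+=d*np.array([.004,.004,.004,.07])[dof]
    return x,r.fun
E
cat > run.py <<'E'
from fit import *
t=load('top');s=load('scene')
def mlow(c):
    P=cloud(c); return (P[...,2]>.008)&(P[...,2]<.06)&(P[...,0]>.4)
mup=lambda c: bronze(c['img'])
rz=lambda y:R.from_euler('z',y).as_matrix()
ru=lambda y:R.from_euler('ZY',[y,-np.radians(35)]).as_matrix()
for sets in([t,s],[t],[s]):
    for n,sh,x0 in(('rl','r',[.485,-.115,0,.49]),('sl','s',[.55,-.28,0,-.37])):
        x,f=fit(sets,sh,False,x0,rz,mlow,[0,1,3]); print(n,len(sets),x.round(4),np.degrees(x[3]).round(1),round(f,3),flush=True)
    for n,sh,x0 in(('ru','r',[.545,.186,.055,0]),('su','s',[.535,.335,.055,0])):
        x,f=fit(sets,sh,True,x0,ru,mup,[0,1,2,3]); print(n,len(sets),x.round(4),np.degrees(x[3]).round(1),round(f,3),flush=True)
E
time python3 run.py
```

```text
rl 2 [ 0.4892 -0.1182  0.      0.496 ] 28.4 0.154
sl 2 [ 0.5529 -0.2844  0.     -0.3853] -22.1 0.195
ru 2 [ 0.5478  0.1879  0.0459 -0.0142] -0.8 0.382
su 2 [0.5419 0.3403 0.0491 0.0793] 4.5 0.846
rl 1 [ 0.4894 -0.1174  0.      0.5129] 29.4 0.082
sl 1 [ 0.5531 -0.2837  0.     -0.3662] -21.0 0.072
ru 1 [ 0.5641  0.193  -0.0404  0.0498] 2.9 0.115
su 1 [0.5451 0.3433 0.0365 0.1359] 7.8 0.304
rl 1 [ 0.4895 -0.119   0.      0.5092] 29.2 0.067
sl 1 [ 0.5514 -0.2866  0.     -0.4404] -25.2 0.099
ru 1 [ 0.5523  0.1991  0.0402 -0.0926] -5.3 0.126
su 1 [0.5387 0.3319 0.0543 0.0892] 5.1 0.521
real	0m6.652s
user	0m6.164s
sys	0m0.346s
```

```bash
python3 - <<'E'
from fit import *
t=load('top');s=load('scene')
rows=[]
for x0 in([.545,.186,.055],[.535,.335,.055]):
  row=[]
  for c in(t,s):
    q=proj(c,np.array([x0]))[0];u,v=(q-25).astype(int)
    im=c['img'][v:v+50,u:u+50]; m=bronze(c['img'])[v:v+50,u:u+50]; g=im.copy(); g[m]=(0,255,0)
    row+=[cv2.resize(k,None,fx=4,fy=4,interpolation=0) for k in(im,g)]
    print(u,v)
  rows.append(np.hstack(row))
cv2.imwrite('pics/m.png',np.vstack(rows))
# planar fit of top faces and the rack
for n,c in(('top',t),('scene',s)):
  P=cloud(c);B=bronze(c['img'])
  for nm,x0 in(('ru',[.53,.186]),('su',[.53,.335])):
    f=P[B&(np.abs(P[...,1]-x0[1])<.06)&(np.abs(P[...,0]-x0[0])<.07)&(P[...,2]>.02)]
    best=0
    rng=np.random.default_rng(0)
    for _ in range(400):
        a=f[rng.choice(len(f),3,False)];nn=np.cross(a[1]-a[0],a[2]-a[0]);L=np.linalg.norm(nn)
        if L<1e-5:continue
        nn/=L; 
        k=np.abs((f-a[0])@nn)<.003
        if nn[2]<0: nn=-nn
        if k.sum()>best and nn[2]>.6: best=k.sum();g=f[k]
    ce=g.mean(0);nn=np.linalg.svd(g-ce)[2][2];nn*=np.sign(nn[2])
    print(n,nm,len(f),best,ce.round(4),nn.round(3),'tilt',np.degrees(np.arccos(nn[2])).round(1))
E
```

```text
263 226
278 217
207 229
250 197
top ru 626 455 [0.5347 0.1871 0.0825] [-0.566 -0.023  0.824] tilt 34.5
top su 418 264 [0.5237 0.3365 0.0788] [-0.565 -0.028  0.825] tilt 34.4
scene ru 683 321 [0.5315 0.1804 0.0799] [-0.572 -0.017  0.82 ] tilt 34.9
scene su 415 158 [0.5212 0.3327 0.0764] [-0.585 -0.043  0.81 ] tilt 35.9
```

View pics/m.png

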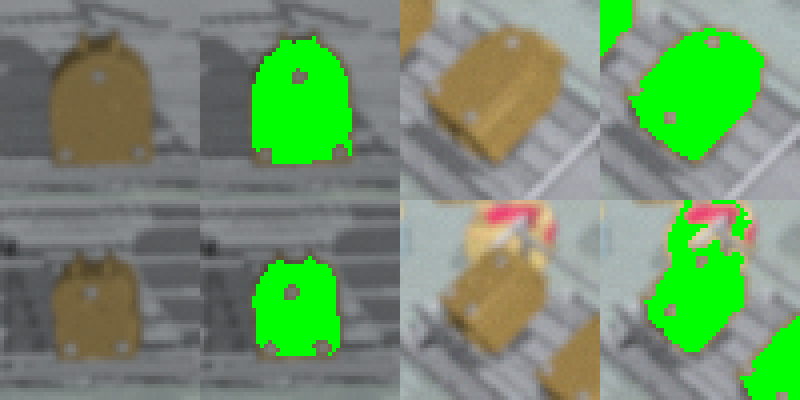

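```bash
sed -i 's/r=6 # small.*/r=14/; s/22+r\*np.cos(b),-20/14+r*np.cos(b),-12/; s/22+r\*np.cos(c),20/14+r*np.cos(c),12/' fit.py
cat > run2.py <<'E'
from fit import *
t=load('top');s=load('scene')
def mlow(c):
    P=cloud(c); return (P[...,2]>.008)&(P[...,2]<.06)&(P[...,0]>.4)
def mup(c):
    P=cloud(c); h=cv2.cvtColor(c['img'],cv2.COLOR_BGR2HSV).astype(int)
    m=(h[...,0]>8)&(h[...,0]<28)&(h[...,1]>75)&(P[...,1]<.385)&(P[...,2]>.015)
    return cv2.morphologyEx(m.astype(np.uint8),cv2.MORPH_CLOSE,np.ones((5,5)))
rz=lambda y:R.from_euler('z',y).as_matrix()
ru=lambda y:R.from_euler('ZY',[y,-np.radians(35)]).as_matrix()
for sets in([t,s],[t],[s]):
    x,f=fit(sets,'s',False,[.55,-.28,0,-.37],rz,mlow,[0,1,3]); print('sl',x.round(4),np.degrees(x[3]).round(1),round(f,3))
    for n,sh,x0 in(('ru','r',[.545,.186,.05,.035]),('su','s',[.54,.335,.05,.035])):
      for dof in([0,1,2,3],[0,1,2]) if len(sets)>1 else ([0,1],):
        x,f=fit(sets,sh,True,x0,ru,mup,dof); n3=ru(x[3])[:,2]
        pl=[(np.array(p)-x[:3])@n3*1e3 for p in {'ru':[(.5347,.1871,.0825),(.5315,.1804,.0799)],'su':[(.5237,.3365,.0788),(.5212,.3327,.0764)]}[n]]
        print(n,len(sets),dof,x.round(4),np.degrees(x[3]).round(1),round(f,3),'top face at',np.round(pl,1),flush=True)
E
python3 run2.py
```

```text
sl [ 0.5533 -0.2845  0.     -0.3898] -22.3 0.161
ru 2 [0, 1, 2, 3] [ 0.548   0.188   0.0467 -0.0045] -0.3 0.208 top face at [36.9 36.6]
ru 2 [0, 1, 2] [0.5477 0.1885 0.0463 0.035 ] 2.0 0.212 top face at [37.1 36.9]
su 2 [0, 1, 2, 3] [ 0.5451  0.3429  0.0298 -0.0105] -0.6 1.775 top face at [52.4 51.8]
su 2 [0, 1, 2] [0.5412 0.3396 0.0465 0.035 ] 2.0 1.813 top face at [36.5 36.1]
sl [ 0.5535 -0.284   0.     -0.3734] -21.4 0.05
ru 1 [0, 1] [0.5474 0.1875 0.05   0.035 ] 2.0 0.111 top face at [33.9 33.7]
su 1 [0, 1] [0.5407 0.3388 0.05   0.035 ] 2.0 0.14 top face at [33.4 32.9]
sl [ 0.5513 -0.2868  0.     -0.4197] -24.0 0.083
ru 1 [0, 1] [0.5444 0.1831 0.05   0.035 ] 2.0 0.111 top face at [32.1 31.9]
su 1 [0, 1] [0.4905 0.6145 0.05   0.035 ] 2.0 1.0 top face at [10.1  9.7]
```

The uppers come out at round ≈ (.5475,.188,.048) and square ≈ (.541,.339,.048), both at yaw ≈ 2°, with tops 34 mm over the mating plane. That agrees with the sizes given and a 150 mm spacing. I'll write a planner helper and start with the square.

```bash
cat > go.py <<'E'
from h import *
def Rt(yaw,pitch=0): # tool orientation for an upper of that yaw (rad), pitched nose-up
    U=R.from_euler('ZY',[yaw,-pitch]).as_matrix(); return U, U@np.diag([-1,1,-1.])
def plan(pos,Rm,o=None):
    o=o or ctrl.get_obs(); R0=R.from_euler('xyz',o['eef_rot']).as_matrix()
    rv=R.from_matrix(R0.T@Rm).as_rotvec(degrees=True)/10; d=np.asarray(pos)-o['ee_pos']
    print('t',round(o['time_s'],2),'pos',o['ee_pos'].round(4),'rot',o['eef_rot'].round(3),'q',o['qpos'].round(2),'F',o['force'].round(1),'w',round(o['grip_width'],4),round(o['grip_force'],1))
    print('TURN',rv.round(3),'then SHIFT(new axes)',(Rm.T@d/.03).round(3),'| shift(old axes)',(R0.T@d/.03).round(3))
SU=np.array([.541,.339,.048]);RU=np.array([.5475,.188,.048]);YR=np.radians(2)
SL=(np.array([.553,-.2847,0]),np.radians(-22.3));RL=(np.array([.4892,-.1182,0]),np.radians(28.7))
def rack(p,gx,back=0,gz=.004):
    U,T=Rt(YR,np.radians(35)); plan(p+U@[gx,0,gz+back],T)
def low(L,gx,up,gz=.004,dx=0,dy=0):
    U,T=Rt(L[1]); plan(L[0]+[0,0,.036]+U@[gx+dx,dy,gz+up],T)
E
python3 -c "
from go import *
rack(SU,-.002,.09)"
```

```text
t 0.1 pos [0.1402 0.5316 0.2049] rot [-3.141 -0.     2.884] q [ 1.25  0.3   1.52 -0.    1.32 -0.07] F [ 0.2  0.2 -0. ] w 0.0941 0.0
TURN [-0.518 -3.476 -1.623] then SHIFT(new axes) [-7.688 -6.882  8.683] | shift(old axes) [-12.784  -3.332   2.706]
```

```bash
python3 -m inch '1 -1 -0.2 0 0 0 0;1 -1 -0.2 0 0 0 0;1 -1 -0.2 0 0 0 0;1 -1 -0.2 0 0 0 0;1 -1 -0.2 0 0 0 0;1 -1 -0.2 0 0 0 0;1 0 0 0 -0.13 -0.87 -0.4;1 0 0 0 -0.13 -0.87 -0.4;1 0 0 0 -0.13 -0.87 -0.4;1 0 0 0 -0.13 -0.87 -0.4'; python3 -c "
from go import *
rack(SU,-.002,.09)"
```

```text
time_s: 1.35
ee_pos: [0.3049, 0.4514, 0.2057]
eef_rot: [3.138, 0.617, -3.109]
force: [-0.0, 0.7, 0.2]
grip_width: 0.0938
grip_force: 0.0
t 1.35 pos [0.3049 0.4514 0.2057] rot [ 3.138  0.617 -3.109] q [ 1.17  0.17  1.8  -0.67  0.99 -0.11] F [-0.   0.7  0.2] w 0.0938 0.0
TURN [ 0.011  0.034 -0.01 ] then SHIFT(new axes) [-3.255 -4.019  5.609] | shift(old axes) [-3.229 -4.024  5.621]
```

```bash
python3 -m inch '1 -0.54 -0.67 0.93 0 0 0;1 -0.54 -0.67 0.93 0 0 0;1 -0.54 -0.67 0.93 0 0 0;1 -0.54 -0.67 0.93 0 0 0;1 -0.54 -0.67 0.93 0 0 0;1 -0.54 -0.67 0.93 0 0 0;1 0 0 0 0 0 0'; python3 -c "
from go import *
rack(SU,-.002,.0)"
```

```text
time_s: 2.22
ee_pos: [0.4854, 0.3345, 0.1226]
eef_rot: [3.14, 0.61, -3.114]
force: [-0.1, 0.2, -0.0]
grip_width: 0.0944
grip_force: 0.0
t 2.23 pos [0.4854 0.3345 0.1226] rot [ 3.14   0.61  -3.114] q [ 0.71  0.28  1.88 -0.7   0.59 -0.38] F [-0.1  0.2 -0. ] w 0.0944 0.0
TURN [-0.016 -0.003 -0.033] then SHIFT(new axes) [-0.028  0.086  2.97 ] | shift(old axes) [-0.03   0.095  2.97 ]
```

```bash
python3 -m inch '1 -0.03 0.09 0.7 0 0 0;1 0 0 0.7 0 0 0;1 0 0 0.6 0 0 0;1 0 0 0.5 0 0 0;1 0 0 0.3 0 0 0;1 0 0 0.17 0 0 0;1 0 0 0 0 0 0'; python3 - <<'E'
from go import *
rack(SU,-.002,.0)
c=snap('scene');t=snap('top')
a=cv2.resize(c['img'][150:260,215:325],None,fx=4,fy=4,interpolation=3);b=cv2.resize(t['img'][205:315,185:275],None,fx=4,fy=4,interpolation=3)
cv2.imwrite('pics/g1.png',np.hstack([a,b]))
E
```

```text
time_s: 3.1
ee_pos: [0.5363, 0.3408, 0.0516]
eef_rot: [3.139, 0.612, -3.112]
force: [0.7, -0.5, 0.2]
grip_width: 0.0936
grip_force: 0.0
t 3.1 pos [0.5363 0.3408 0.0516] rot [ 3.139  0.612 -3.112] q [ 0.65  0.48  1.81 -0.82  0.47 -0.28] F [ 0.7 -0.5  0.2] w 0.0936 0.0
TURN [-0.001  0.006 -0.024] then SHIFT(new axes) [ 0.008 -0.066  0.053] | shift(old axes) [ 0.008 -0.066  0.053]
```

View pics/g1.png

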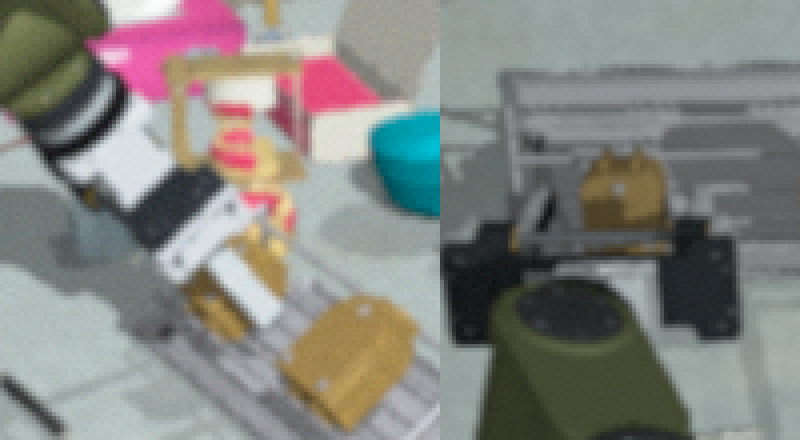

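The fingers straddle the square upper: the near finger lies along its flat side in the left half, and both fingers are clear of the sides in the right half. I'll close gently and watch for a lateral push.

```bash
python3 -m inch '0.2 0 0 0 0 0 0;0.2 0 0 0 0 0 0;-1 0 0 0 0 0 0;-1 0 0 0 0 0 0;-1 0 0 0 0 0 0;-1 0 0 0 0 0 0' 8;  python3 -c "
from go import *
rack(SU,-.002,.0)"
```

```text
time_s: 3.95
ee_pos: [0.5364, 0.3407, 0.0516]
eef_rot: [3.139, 0.612, -3.112]
force: [-0.1, -0.7, 1.2]
grip_width: 0.0521
grip_force: 8.0
t 3.95 pos [0.5364 0.3407 0.0516] rot [ 3.139  0.612 -3.112] q [ 0.65  0.48  1.81 -0.82  0.47 -0.28] F [-0.1 -0.7  1.2] w 0.0521 8.0
TURN [-0.002  0.007 -0.025] then SHIFT(new axes) [ 0.011 -0.061  0.054] | shift(old axes) [ 0.011 -0.061  0.054]
```

```bash
python3 -m inch '-1 0 0 0 0 0 0;-1 0 0 0 0 0 0;-1 0 0 -0.3 0 0 0;-1 0 0 -0.6 0 0 0;-1 0 0 -0.9 0 0 0;-1 0 0 -0.9 0 0 0;-1 0 0 -0.9 0 0 0;-1 0 0 -0.9 0 0 0' 40;  python3 -c "
from go import *
low(SL,-.002,.09)"
```

```text
time_s: 4.95
ee_pos: [0.4578, 0.3379, 0.1624]
eef_rot: [3.139, 0.611, -3.112]
force: [-0.7, -0.7, -3.3]
grip_width: 0.052
grip_force: 40.0
t 4.95 pos [0.4578 0.3379 0.1624] rot [ 3.139  0.611 -3.112] q [ 0.75  0.18  1.9  -0.64  0.68 -0.42] F [-0.7 -0.7 -3.3] w 0.052 40.0
TURN [0.748 3.446 2.331] then SHIFT(new axes) [-10.745 -17.997   1.081] | shift(old axes) [ -1.419 -20.819   2.258]
```

```bash
python3 -m inch '-1 0 0 0 0.15 0.69 0.466;-1 0 0 0 0.15 0.69 0.466;-1 0 0 0 0.15 0.69 0.466;-1 0 0 0 0.15 0.69 0.466;-1 0 0 0 0.15 0.69 0.466;-1 -0.6 -1 0 0 0 0;-1 -0.6 -1 0 0 0 0;-1 -0.6 -1 0 0 0 0;-1 -0.6 -1 0 0 0 0;-1 -0.6 -1 0 0 0 0' && python3 -m inch '-1 -0.6 -1 0 0 0 0;-1 -0.6 -1 0 0 0 0;-1 -0.6 -1 0 0 0 0;-1 -0.6 -1 0 0 0 0;-1 -0.6 -1 0 0 0 0;-1 -0.6 -1 0 0 0 0;-1 -0.6 -1 0 0 0 0;-1 -0.6 -1 0 0 0 0';  python3 -c "
from go import *
low(SL,-.002,.09)"
```

```text
time_s: 6.2
ee_pos: [0.4848, 0.1642, 0.1619]
eef_rot: [3.141, -0.0, 2.753]
force: [0.2, -0.0, -2.8]
grip_width: 0.052
grip_force: 40.0
time_s: 7.2
ee_pos: [0.5271, -0.1124, 0.1619]
eef_rot: [3.141, -0.0, 2.753]
force: [0.4, 0.1, -1.7]
grip_width: 0.0519
grip_force: 40.0
t 7.2 pos [ 0.5271 -0.1124  0.1619] rot [ 3.141 -0.     2.753] q [-0.28  0.32  1.61  0.    1.22 -1.46] F [ 0.4  0.1 -1.7] w 0.0519 40.0
TURN [ 0.002 -0.002  0.002] then SHIFT(new axes) [-2.913 -4.986  1.062] | shift(old axes) [-2.912 -4.988  1.059]
```

```bash
python3 -m inch '-1 -0.583 -1 0.2 0 0 0;-1 -0.583 -1 0.2 0 0 0;-1 -0.583 -1 0.2 0 0 0;-1 -0.583 -1 0.2 0 0 0;-1 -0.583 -1 0.2 0 0 0;-1 0 0 0 0 0 0;-1 0 0 0 0 0 0';  python3 - <<'E'
from go import *
low(SL,-.002,.09)
c=snap('scene');t=snap('top')
a=cv2.resize(c['img'][260:400,340:480],None,fx=4,fy=4,interpolation=3)
b=t['img'][200:340,410:550]
cv2.imwrite('pics/h1.png',np.hstack([a,np.vstack([cv2.resize(b,None,fx=1.7,fy=1.7),np.zeros((560-238,238,3),np.uint8)])]))
E
```

```text
time_s: 8.07
ee_pos: [0.5511, -0.2829, 0.1318]
eef_rot: [3.141, -0.0, 2.752]
force: [-0.7, 0.6, -2.3]
grip_width: 0.0522
grip_force: 40.0
t 8.07 pos [ 0.5511 -0.2829  0.1318] rot [ 3.141 -0.     2.752] q [-0.53  0.52  1.39  0.    1.23 -1.72] F [-0.7  0.6 -2.3] w 0.0522 40.0
TURN [ 0.003 -0.003  0.   ] then SHIFT(new axes) [-0.015 -0.031  0.062] | shift(old axes) [-0.015 -0.031  0.062]
```

View pics/h1.png

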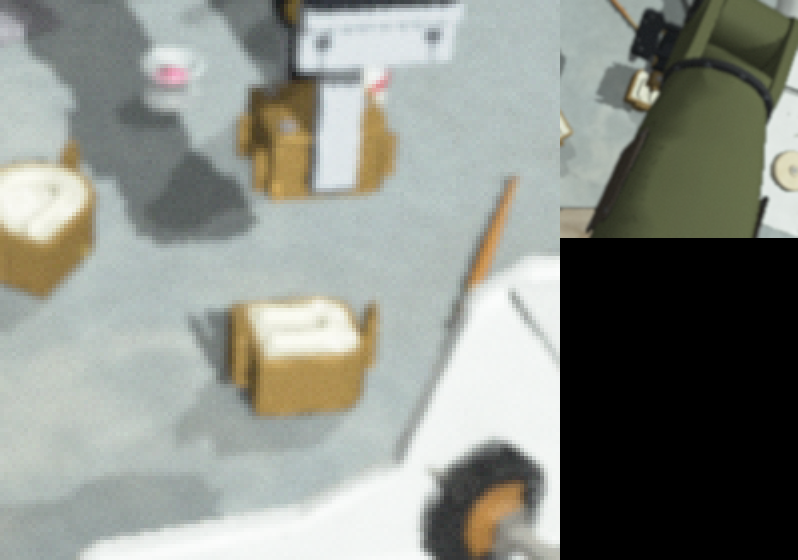

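The held square upper (crop ≈ (320,140)) hangs level over its lower (≈ (305,355)), with both heels to the left. I'll fit its in-hand offset in the scene camera, relative to the lower.

```bash
cat > hand.py <<'E'
from fit import *
from go import *
def hand(sh,L,gx,gz=.004):
    c=load('scene'); o=ctrl.get_obs(); T=R.from_euler('xyz',o['eef_rot']).as_matrix(); U=T@np.diag([-1,1,-1.])
    P=cloud(c); B=bronze(c['img'])
    def go(ps,pose,d0,ok):
        q=proj(c,pose(d0)[1][None])[0]; u,v=(q-45).astype(int); win=(u,v,90,90); sl=np.s_[v:v+90,u:u+90]
        M,W=(k[sl].astype(float) for k in ok)
        f=lambda d:(np.abs(render(c,ps,*pose(d),win)-M)*W).sum()/M.sum()
        d=np.array(d0,float)
        for k in range(4):
            sx=np.vstack([d]+[d+e for e in np.diag([3.,3,3][:len(d)])/(1+k)])
            r=minimize(f,d,method='Nelder-Mead',options=dict(initial_simplex=sx,xatol=.02,fatol=1e-4)); d=r.x
        return d,r.fun,(M,W,render(c,ps,*pose(d),win))
    # upper: d = (x fwd mm, z up mm, pitch deg) relative to nominal in-hand pose
    def pu(d):
        Ru=U@R.from_euler('y',-d[2],degrees=True).as_matrix()
        return Ru, o['ee_pos']+U@(np.array([-gx+d[0]/1e3,0,-gz+d[1]/1e3]))
    z0=o['ee_pos'][2]-gz
    Bu=B&(P[...,2]>z0-.02)
    W=~((~B)&(P[...,2]>z0-.015))   # ignore gripper pixels
    du,fu,Du=go(parts(sh,True),pu,[0,0,0],(Bu,W))
    ml=(P[...,2]>.008)&(P[...,2]<.06)&(P[...,0]>.4)
    RLw=R.from_euler('z',L[1]).as_matrix()
    pl=lambda d:(RLw,L[0]+RLw@[d[0]/1e3,0,d[1]/1e3])
    dl,fl,Dl=go(parts(sh,False),pl,[0,0],(ml,np.ones_like(ml)))
    print('upper in hand dx,dz,pitch',du.round(2),round(fu,3),' lower vs model dx,dz',dl.round(2),round(fl,3))
E
python3 -c "
from hand import *
hand('s',SL,-.002)"
```

```text
upper in hand dx,dz,pitch [ 0.95 -0.97 -0.23] 0.082  lower vs model dx,dz [ 0.32 -1.45] 0.592
```

```bash
sed -i 's/&(P\[...,0\]>.4)$/\&(np.hypot(P[...,0]-L[0][0]-.008,P[...,1]-L[0][1])<.055)/' hand.py
python3 -c "
from hand import *
hand('s',SL,-.002)
low(SL,-.002,.02)"
```

```text
upper in hand dx,dz,pitch [ 0.95 -0.97 -0.23] 0.082  lower vs model dx,dz [ 0.28 -1.49] 0.091
t 8.18 pos [ 0.5513 -0.2827  0.1323] rot [3.141 0.    2.753] q [-0.53  0.52  1.39  0.    1.23 -1.72] F [-0.5 -0.4 -3.2] w 0.0518 40.0
TURN [0.002 0.002 0.004] then SHIFT(new axes) [-0.011 -0.042  2.41 ] | shift(old axes) [-0.01  -0.043  2.41 ]
```

```bash
python3 -m inch '-1 0.012 -0.04 0.5 0 0 0;-1 0 0 0.5 0 0 0;-1 0 0 0.5 0 0 0;-1 0 0 0.5 0 0 0;-1 0 0 0.41 0 0 0;-1 0 0 0 0 0 0;-1 0 0 0 0 0 0'; python3 -m inch '-1 0 0 0.1 0 0 0;-1 0 0 0.1 0 0 0;-1 0 0 0.1 0 0 0;-1 0 0 0 0 0 0'; python3 -c "
from go import *
low(SL,-.002,.0,dx=-.0007)"
```

```text
time_s: 9.05
ee_pos: [0.5507, -0.2847, 0.0603]
eef_rot: [3.142, 0.001, 2.752]
force: [0.9, -0.6, -3.0]
grip_width: 0.0519
grip_force: 40.0
time_s: 9.55
ee_pos: [0.5503, -0.2844, 0.0505]
eef_rot: [3.141, -0.0, 2.752]
force: [-0.6, -0.9, -2.3]
grip_width: 0.052
grip_force: 40.0
t 9.55 pos [ 0.5503 -0.2844  0.0505] rot [ 3.141 -0.     2.752] q [-0.54  0.61  1.45  0.    1.08 -1.72] F [-0.6 -0.9 -2.3] w 0.052 40.0
TURN [ 0.001 -0.002 -0.001] then SHIFT(new axes) [0.003 0.025 0.349] | shift(old axes) [0.003 0.025 0.349]
```

```bash
python3 -m inch '-1 0 0 0.05 0 0 0;-1 0 0 0.05 0 0 0;-1 0 0 0.05 0 0 0;-1 0 0 0 0 0 0'; python3 -m inch '-1 0 0 0.05 0 0 0;-1 0 0 0.05 0 0 0;-1 0 0 0 0 0 0'; python3 -c "
from go import *
low(SL,-.002,.0,dx=-.0007)"
```

```text
time_s: 10.05
ee_pos: [0.5504, -0.2845, 0.0462]
eef_rot: [3.141, 0.0, 2.752]
force: [-0.5, 0.9, -2.1]
grip_width: 0.0517
grip_force: 40.0
time_s: 10.42
ee_pos: [0.5504, -0.2845, 0.0431]
eef_rot: [3.141, -0.0, 2.752]
force: [0.1, 0.1, -3.2]
grip_width: 0.0524
grip_force: 40.0
t 10.43 pos [ 0.5504 -0.2845  0.0431] rot [ 3.141 -0.     2.752] q [-0.54  0.62  1.46  0.    1.07 -1.72] F [ 0.1  0.1 -3.2] w 0.0524 40.0
TURN [ 0.001 -0.    -0.001] then SHIFT(new axes) [0.006 0.026 0.104] | shift(old axes) [0.006 0.026 0.104]
```

```bash
python3 -m inch '-1 0 0 0.035 0 0 0;-1 0 0 0.035 0 0 0;-1 0 0 0 0 0 0'; python3 -m inch '-1 0 0 0.03 0 0 0;-1 0 0 0 0 0 0'; python3 -m inch '-1 0 0 0.03 0 0 0;-1 0 0 0 0 0 0'
```

```text
time_s: 10.8
ee_pos: [0.5504, -0.2845, 0.0411]
eef_rot: [3.141, 0.0, 2.752]
force: [-0.5, -0.0, -2.2]
grip_width: 0.0518
grip_force: 40.0
time_s: 11.05
ee_pos: [0.5504, -0.2845, 0.0402]
eef_rot: [3.141, 0.0, 2.752]
force: [0.5, -0.1, -3.1]
grip_width: 0.0519
grip_force: 40.0
time_s: 11.3
ee_pos: [0.5504, -0.2845, 0.0393]
eef_rot: [3.141, 0.0, 2.752]
force: [-0.3, 0.4, -2.6]
grip_width: 0.0519
grip_force: 40.0
```

```bash
for i in 1 2; do python3 -m inch '-1 0 0 0.03 0 0 0;-1 0 0 0 0 0 0' | grep -E 'ee_pos|^force'; done; python3 - <<'E'
from hand import *
snap('scene')
hand('s',SL,-.002)
c=load('scene');cv2.imwrite('pics/i1.png',cv2.resize(c['img'][300:390,370:480],None,fx=5,fy=5,interpolation=3))
E
```

```text
ee_pos: [0.5506, -0.2846, 0.0391]
force: [-2.7, 1.5, 5.5]
ee_pos: [0.5507, -0.2846, 0.0391]
force: [-6.4, 3.5, 13.8]
upper in hand dx,dz,pitch [  2.33 -13.61  10.05] 0.201  lower vs model dx,dz [-0.27 -1.09] 0.369
```

View pics/i1.png

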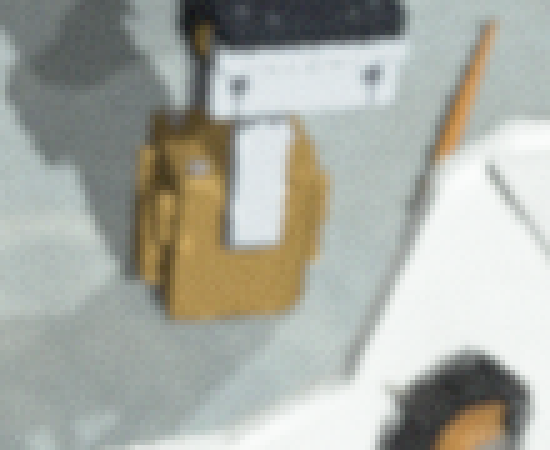

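The halves are seated: no gap in the picture, and firm contact at origin z ≈ 0.035. I'll release and rise.

```bash
python3 -m inch '-1 0 0 -0.03 0 0 0;-0.3 0 0 0 0 0 0;0.3 0 0 0 0 0 0;1 0 0 0 0 0 0;1 0 0 0 0 0 0;1 0 0 -0.5 0 0 0;1 0 0 -1 0 0 0;1 0 0 -1 0 0 0;1 0 0 -1 0 0 0;1 0 0 -1 0 0 0';  python3 - <<'E'
from go import *
rack(RU,.003,.09)
E
```

```text
time_s: 13.1
ee_pos: [0.5504, -0.2845, 0.1757]
eef_rot: [-3.142, 0.001, 2.752]
force: [0.0, 0.3, -0.2]
grip_width: 0.0943
grip_force: 0.0
t 13.1 pos [ 0.5504 -0.2845  0.1757] rot [-3.142e+00  1.000e-03  2.752e+00] q [-0.54  0.48  1.35  0.    1.32 -1.72] F [ 0.   0.3 -0.2] w 0.0943 0.0
TURN [-0.744 -3.439 -2.354] then SHIFT(new axes) [ 1.971 15.744  0.613] | shift(old axes) [ 7.635 13.828  1.623]
```

```bash
python3 -m inch '1 0.545 0.98 0 0 0 0;1 0.545 0.98 0 0 0 0;1 0.545 0.98 0 0 0 0;1 0.545 0.98 0 0 0 0;1 0.545 0.98 0 0 0 0;1 0.545 0.98 0 0 0 0;1 0.545 0.98 0 0 0 0;1 0.545 0.98 0 0 0 0;1 0.545 0.98 0 0 0 0;1 0.545 0.98 0 0 0 0' >/dev/null; python3 -m inch '1 0.545 0.98 0 0 0 0;1 0.545 0.98 0 0 0 0;1 0.545 0.98 0 0 0 0;1 0.545 0.98 0 0 0 0;1 0 0 0 -0.149 -0.688 -0.471;1 0 0 0 -0.149 -0.688 -0.471;1 0 0 0 -0.149 -0.688 -0.471;1 0 0 0 -0.149 -0.688 -0.471;1 0 0 0 -0.149 -0.688 -0.471;1 0 0 0 0 0 0'; python3 - <<'E'
from go import *
rack(RU,.003,.09)
snap('scene');snap('top')
import fit
t=load('top')
cv2.imwrite('pics/x.png',t['img'])
E
sed -i "s/^for sets.*/for sets in([s],):/" run2.py; python3 - <<'E'
exec(open('run2.py').read().split('for sets')[0])
P=cloud(s);m=(np.hypot(P[...,0]-.553,P[...,1]+.285)<.06)&(P[...,2]>.055);f=P[m];print('sq upper top: z',np.percentile(f[:,2],[10,50,90]).round(4))
P=cloud(t);m=(np.hypot(P[...,0]-.553,P[...,1]+.285)<.06)&(P[...,2]>.06);f=P[m];
print(len(f),np.median(f[:,2]),f.mean(0)); A=np.c_[f[:,:2]-f[:,:2].mean(0),np.ones(len(f))];print('slope',np.linalg.lstsq(A,f[:,2],rcond=None)[0])
x,ff=fit([s],'r',True,[.5475,.188,.048,.035],ru,mup,[0,2]);print('ru now',x,ff)
E
```

```text
time_s: 15.6
ee_pos: [0.494, 0.1829, 0.1738]
eef_rot: [3.141, 0.609, -3.107]
force: [0.9, -0.6, 0.4]
grip_width: 0.0938
grip_force: 0.0
t 15.6 pos [0.494  0.1829 0.1738] rot [ 3.141  0.609 -3.107] q [ 0.39  0.02  2.05 -0.4   0.53 -0.93] F [ 0.9 -0.6  0.4] w 0.0938 0.0
TURN [ 0.002 -0.008 -0.002] then SHIFT(new axes) [0.841 0.106 1.327] | shift(old axes) [0.839 0.105 1.328]
sq upper top: z [0.0587 0.0683 0.0705]
439 0.06922570098007777 [ 0.55090096 -0.2837418   0.0690654 ]
slope [ 0.01604072 -0.01984456  0.0690654 ]
ru now [0.54671613 0.188      0.04748987 0.035     ] 0.11032319134550372
```

The square flask's top is at z = 0.069 (expected 0.070) and level, so it is closed. Now the round grasp.

```bash
python3 -m inch '1 0.42 0.05 0.66 0 0 0;1 0.42 0.05 0.66 0 0 0;1 0 0 0.8 0 0 0;1 0 0 0.8 0 0 0;1 0 0 0.6 0 0 0;1 0 0 0.5 0 0 0;1 0 0 0.2 0 0 0;1 0 0 0 0 0 0';  python3 - <<'E'
from go import *
rack(RU,.003)
E
```

```text
time_s: 16.7
ee_pos: [0.5471, 0.1879, 0.0554]
eef_rot: [3.141, 0.61, -3.108]
force: [0.1, 0.1, 0.3]
grip_width: 0.0939
grip_force: 0.0
t 16.7 pos [0.5471 0.1879 0.0554] rot [ 3.141  0.61  -3.108] q [ 0.35  0.34  2.01 -0.73  0.27 -0.6 ] F [0.1 0.1 0.3] w 0.0939 0.0
TURN [-0.002 -0.007 -0.007] then SHIFT(new axes) [0.031 0.004 0.076] | shift(old axes) [0.031 0.004 0.076]
```

```bash
python3 -m inch '1 0.03 0 0.07 0 0 0;0.45 0 0 0 0 0 0;0.45 0 0 0 0 0 0;-1 0 0 0 0 0 0;-1 0 0 0 0 0 0;-1 0 0 0 0 0 0;-1 0 0 0 0 0 0' 8; python3 -m inch '-1 0 0 0 0 0 0;-1 0 0 0 0 0 0;-1 0 0 -0.3 0 0 0;-1 0 0 -0.6 0 0 0;-1 0 0 -0.9 0 0 0;-1 0 0 -0.9 0 0 0;-1 0 0 -0.9 0 0 0;-1 0 0 -0.9 0 0 0' 50; python3 -c "
from go import *
low(RL,.003,.09)"
```

```text
time_s: 17.58
ee_pos: [0.5472, 0.1881, 0.0532]
eef_rot: [3.141, 0.61, -3.107]
force: [-2.2, 0.2, 3.8]
grip_width: 0.0656
grip_force: 8.0
time_s: 18.58
ee_pos: [0.4685, 0.185, 0.1635]
eef_rot: [3.141, 0.608, -3.107]
force: [-0.4, -0.1, -2.7]
grip_width: 0.0656
grip_force: 50.0
t 18.57 pos [0.4685 0.185  0.1635] rot [ 3.141  0.608 -3.107] q [ 0.42 -0.02  2.11 -0.45  0.52 -0.86] F [-0.4 -0.1 -2.7] w 0.0656 50.0
TURN [-0.811  3.419 -2.586] then SHIFT(new axes) [ 4.149 -9.195  1.118] | shift(old axes) [  0.29  -10.079   1.158]
```

```bash
python3 -m inch '-1 0 0 0 -0.162 0.684 -0.517;-1 0 0 0 -0.162 0.684 -0.517;-1 0 0 0 -0.162 0.684 -0.517;-1 0 0 0 -0.162 0.684 -0.517;-1 0 0 0 -0.162 0.684 -0.517;-1 0.415 -0.92 0 0 0 0;-1 0.415 -0.92 0 0 0 0;-1 0.415 -0.92 0 0 0 0;-1 0.415 -0.92 0 0 0 0;-1 0.415 -0.92 0 0 0 0'; python3 -m inch '-1 0.415 -0.92 0 0 0 0;-1 0.415 -0.92 0 0 0 0;-1 0.415 -0.92 0.2 0 0 0;-1 0.415 -0.92 0.4 0 0 0;-1 0.415 -0.92 0.4 0 0 0;-1 0 0 0 0 0 0;-1 0 0 0 0 0 0'; python3 - <<'E'
from hand import *
low(RL,.003,.09)
c=snap('scene');snap('top')
hand('r',RL,.003)
a=cv2.resize(c['img'][225:345,280:420],None,fx=5,fy=5,interpolation=3)
cv2.imwrite('pics/h2.png',a)
E
```

```text
time_s: 19.82
ee_pos: [0.4787, 0.0326, 0.1628]
eef_rot: [-3.136, 0.016, -2.655]
force: [-1.1, 0.2, -2.9]
grip_width: 0.0659
grip_force: 50.0
time_s: 20.7
ee_pos: [0.489, -0.1172, 0.1331]
eef_rot: [-3.136, 0.017, -2.656]
force: [-0.0, -0.1, -3.6]
grip_width: 0.0658
grip_force: 50.0
t 20.7 pos [ 0.489  -0.1172  0.1331] rot [-3.136  0.017 -2.656] q [-0.31  0.26  1.75  0.01  1.12 -2.37] F [-0.  -0.1 -3.6] w 0.0658 50.0
TURN [-0.035  0.095 -0.087] then SHIFT(new axes) [-0.089 -0.033  0.102] | shift(old axes) [-0.088 -0.031  0.104]
upper in hand dx,dz,pitch [ 1.95 -0.81 -2.13] 0.056  lower vs model dx,dz [ 1.02 -1.96] 0.066
```

View pics/h2.png

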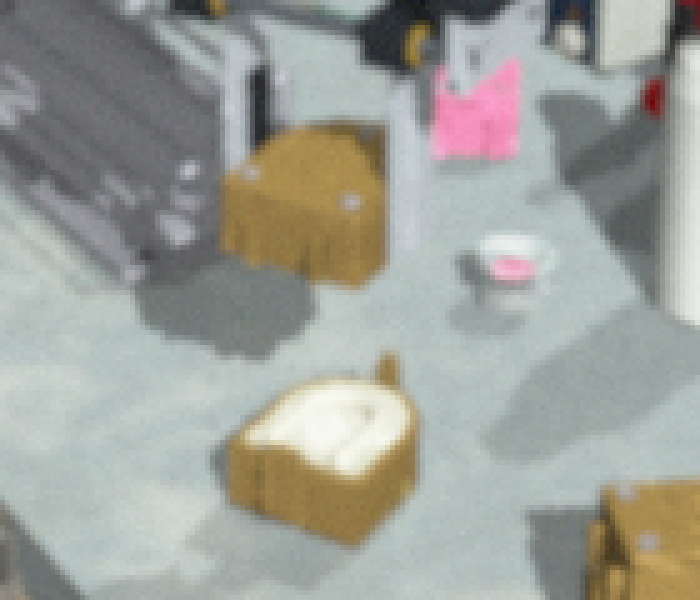

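The round upper (crop ≈ (305,200)) hangs with its heel toward the camera, above its lower (≈ (325,450)). I'll check the pitch from the top-face plane and refit x and y.

```bash
python3 - <<'E'
from hand import *
o=ctrl.get_obs(); U=R.from_euler('xyz',o['eef_rot']).as_matrix()@np.diag([-1,1,-1.])
for n in('scene','top'):
    c=load(n);P=cloud(c);B=bronze(c['img'])|True
    q=(P-o['ee_pos'])@U+[.003,0,.004]  # upper frame nominal
    m=bronze(c['img'])&(abs(q[...,2]-.033)<.008)&(q[...,0]>-.024)&(q[...,0]<.03)&(abs(q[...,1])<.026)
    m=cv2.erode(m.astype(np.uint8),np.ones((2,2)))>0
    f=q[m]
    if len(f)<30: print(n,len(f));continue
    A=np.c_[f[:,:2],np.ones(len(f))]
    for _ in range(4):
        s=np.linalg.lstsq(A,f[:,2],rcond=None)[0]; r=abs(f[:,2]-A@s); k=r<.004; A,f=A[k],f[k]
    print(n,len(f),'slope deg (tool frame)',np.degrees(s[:2]).round(2),'top z',s[2].round(4),'sd',r.std(), np.degrees(r.std()/np.sqrt(len(f))/f[:,:2].std(0)))
E
```

```text
scene 206 slope deg (tool frame) [-0.35 -0.58] top z 0.0351 sd 0.0007053700205732883 [0.22245008 0.22318619]
top 0
```

```bash
sed -e 's/R.from_euler(.y.,-d\[2\],degrees=True).as_matrix()/R.from_euler("y",.35,degrees=True).as_matrix()/; s/\[-gx+d\[0\]\/1e3,0,/[-gx+d[0]\/1e3,d[2]\/1e3,/; s/RLw@\[d\[0\]\/1e3,0,/RLw@[d[0]\/1e3,d[2]\/1e3,/; s/pl,\[0,0\]/pl,[0,0,0]/' hand.py > hand2.py; python3 -c "
from hand2 import *
for y in (28.7,29.2): hand('r',(RL[0],np.radians(y)),.003)"
```

```text
upper in hand dx,dz,pitch [ 2.   -0.57 -0.08] 0.065  lower vs model dx,dz [ 5.8  -5.67  2.73] 0.058
upper in hand dx,dz,pitch [ 2.   -0.57 -0.08] 0.065  lower vs model dx,dz [ 4.95 -4.57  1.78] 0.06
```

```bash
sed -i 's/radians(28.7)/radians(29.0)/' go.py; python3 -m inch '-1 0 0 0 -0.035 0.06 -0.117;-1 0 0 0 0 0 0' >/dev/null; python3 -c "
from go import *
low(RL,.003,.02,dx=-.0013)"
```

```text
t 21.05 pos [ 0.4894 -0.1173  0.1334] rot [-3.141  0.006 -2.634] q [-0.31  0.27  1.74  0.    1.13 -2.39] F [-0.1  1.2 -4.1] w 0.0658 50.0
TURN [-0.006  0.036  0.006] then SHIFT(new axes) [-0.036 -0.022  2.447] | shift(old axes) [-0.02  -0.02   2.447]
```

```bash
python3 -m inch '-1 -0.036 -0.02 0.5 0 0 0;-1 0 0 0.5 0 0 0;-1 0 0 0.5 0 0 0;-1 0 0 0.5 0 0 0;-1 0 0 0.44 0 0 0;-1 0 0 0 0 0 0'; python3 -m inch '-1 0 0 0.1 0 0 0;-1 0 0 0.1 0 0 0;-1 0 0 0 0 0 0'; python3 -m inch '-1 0 0 0.05 0 0 0;-1 0 0 0.05 0 0 0;-1 0 0 0.05 0 0 0;-1 0 0 0 0 0 0'; python3 -c "
from go import *
low(RL,.003,.0,dx=-.0013)"
```

```text
time_s: 21.8
ee_pos: [0.4905, -0.1173, 0.059]
eef_rot: [3.141, 0.005, -2.636]
force: [0.1, 0.9, -4.6]
grip_width: 0.0655
grip_force: 50.0
time_s: 22.18
ee_pos: [0.491, -0.1175, 0.0541]
eef_rot: [-3.14, 0.006, -2.635]
force: [-0.4, 0.4, -3.3]
grip_width: 0.0658
grip_force: 50.0
time_s: 22.68
ee_pos: [0.491, -0.1175, 0.0495]
eef_rot: [-3.141, 0.006, -2.635]
force: [-0.1, -0.4, -4.4]
grip_width: 0.0658
grip_force: 50.0
t 22.68 pos [ 0.491  -0.1175  0.0495] rot [-3.141  0.006 -2.635] q [-0.31  0.39  1.8   0.    0.95 -2.39] F [-0.1 -0.4 -4.4] w 0.0658 50.0
TURN [-0.006  0.036 -0.   ] then SHIFT(new axes) [0.008 0.008 0.317] | shift(old axes) [0.01  0.008 0.316]
```

```bash
for i in 1 2 3; do python3 -m inch '-1 0 0 0.05 0 0 0;-1 0 0 0.04 0 0 0;-1 0 0 0 0 0 0'| grep -E 'ee_pos|^force'; done
```

```text
ee_pos: [0.491, -0.1174, 0.0468]
force: [0.3, 0.6, -3.2]
ee_pos: [0.491, -0.1174, 0.0441]
force: [-0.0, -0.2, -3.5]
ee_pos: [0.491, -0.1174, 0.0414]
force: [-0.3, -0.4, -4.6]
```

```bash
for i in 1 2 3; do python3 -m inch '-1 0 0 0.03 0 0 0;-1 0 0 0 0 0 0'| grep -E 'ee_pos|^force'; done
```

```text
ee_pos: [0.4911, -0.1174, 0.0405]
force: [-0.6, -0.8, -3.3]
ee_pos: [0.4911, -0.1174, 0.0396]
force: [0.9, -0.2, -3.5]
ee_pos: [0.4911, -0.1174, 0.0387]
force: [0.6, -0.1, -4.1]
```

```bash
for i in 1 2; do python3 -m inch '-1 0 0 0.025 0 0 0;-1 0 0 0 0 0 0'| grep -E 'ee_pos|^force'; done
```

```text
ee_pos: [0.4911, -0.1174, 0.038]
force: [0.2, -0.3, -3.5]
ee_pos: [0.4912, -0.1174, 0.0377]
force: [-1.4, 0.8, 4.2]
```

```bash
python3 -m inch '-1 0 0 0.02 0 0 0;-1 0 0 0 0 0 0'| grep -E 'ee_pos|^force'; python3 -m inch '-1 0 0 -0.03 0 0 0;0.2 0 0 0 0 0 0;0.4 0 0 0 0 0 0;1 0 0 0 0 0 0;1 0 0 0 0 0 0;1 0 0 -0.5 0 0 0;1 0 0 -1 0 0 0;1 0 0 -1 0 0 0;1 0 0 -1 0 0 0;1 0 0 -1 0 0 0' >/dev/null; python3 -m inch '1 0 1 -0.5 0 0 0;1 0 1 0 0 0 0;1 0 1 0 0 0 0;1 0 1 0 0 0 0;1 0 1 0 0 0 0;1 0 1 0 0 0 0;1 0 1 0 0 0 0;1 0 0 0 0 0 0'; python3 - <<'E'
from go import *
t=snap('top');c=snap('scene')
for n,C in(('top',t),('scene',c)):
  P=cloud(C)
  for nm,L,r in(('sq',SL,.02),('rd',RL,.024)):
    q=(P-L[0])@R.from_euler('z',L[1]).as_matrix()
    f=q[(np.hypot(q[...,0]-(.008 if nm=='rd' else -.001),q[...,1])<r)&(q[...,2]>.055)]
    A=np.c_[f[:,:2],np.ones(len(f))]; s=np.linalg.lstsq(A,f[:,2],rcond=None)[0]
    print(n,nm,len(f),'top z',np.median(f[:,2]).round(4),'slope rad',s[:2].round(3))
a=cv2.resize(c['img'][280:370,310:450],None,fx=5,fy=5,interpolation=3)
cv2.imwrite('pics/end.png',a)
E
```

```text
ee_pos: [0.4913, -0.1174, 0.0376]
force: [-4.9, 3.7, 12.9]
time_s: 27.55
ee_pos: [0.3879, 0.0669, 0.1884]
eef_rot: [-3.14, 0.008, -2.633]
force: [-0.2, -0.3, 1.7]
grip_width: 0.0943
grip_force: 0.0
top sq 173 top z 0.0696 slope rad [ 0.03  -0.009]
top rd 257 top z 0.0695 slope rad [ 0.008 -0.003]
scene sq 186 top z 0.0693 slope rad [ 0.02  -0.009]
scene rd 202 top z 0.0692 slope rad [-0.013  0.02 ]
```

View pics/end.png

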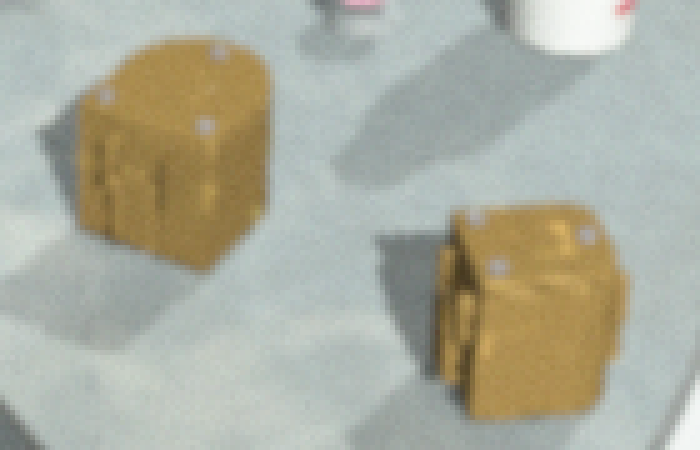

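Both flasks are closed: tops at about 0.0695 m (expected 0.070), tilt at most 0.03 rad, tongues in the grooves, and the gripper clear.

```bash
python3 -c "
from station import ticket
print(ticket.hand_in())"
```

```text
the job is handed in; nothing more can be done
None
```

Both flasks are closed, each upper half seated on its own lower half heel to heel and released, and the job was handed in at about 28 s of robot time; no verdict was returned.

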